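Set the jeweller's length gauge against its pinned stop

TASK

The slide of the length gauge on the jeweller's bench is held by a spring brake. With the fingertips press down the rubber pad in the slide's middle to free the brake and, keeping it pressed, push the slide along its rail until it rests against the stop block that carries the upright pin; then let go, so that the pad springs up and the brake holds the slide there. Do not drag or force the slide along while the pad is up, lift nothing, and leave the jar, steel block, hammer and bangle where they are.

Things in the scene. Friction and masses are not known exactly. Their poses are not given: they have to be found in the camera images.
- gauge: Fixed length gauge: a dark steel plate 84 x 480 x 8 mm lying on the bench with an aluminium rail 42 mm wide, its top 22 mm above the bench, along the middle. Origin: centre of the plate's underside, on the bench. Its y axis runs along the rail, z up. It lies roughly across the robot's front, yaw within 0.4 rad.
- slide: Aluminium frame astride the rail, 64 mm wide x 90 mm long (along y), with a 15 mm thick upright cheek at each end, to 56 mm above the bench; the 60 mm gap between them is open above and holds the pad. Origin on the bench under its middle; axes as the gauge's. Pad up: a brake holds it against over 20 N; pushing it harder or slipping it then is a fault. Pad down: it runs freely (1 N).
- pad (a joint): How far the pad is pressed down, in m: about 0 up (brake on), 0.005 fully down on its limit. The brake eases as the pad goes down and is fully off by 3 mm. It springs up by itself. The force is about 8 N at the start and 11 N fully down; it may be pressed harder.
- pad_top (a point): Centre of the top face of the ribbed black rubber pad, 50 mm (across) x 56 mm (along the rail), between the slide's cheeks. 44 mm above the bench when up, 39 mm fully down; the cheeks stand 12 mm above it when up. It moves with slide and pad. A fingertip that moves back while still pressing drags the slide back with it: lift straight up to let go.
- stop_pin: The goal stop, at either end of the rail: fixed steel block 64 mm wide x 24 mm long (along the rail), its top 57 mm above the bench, carrying an upright 10 mm pin with a 16 mm ball, to 97 mm above the bench. Origin on the rail's centre line mid-block, 8 mm above the bench; axes as the gauge's. The slide touches it when their centres are 57 mm apart along the rail.
- stop_plain: The other stop, at the other end of the rail: the same block without a pin. Not the goal.
- jar: Loose small amber glass jar with a steel cap, 44 mm across, 55 mm tall, origin at the underside. Leave it alone.
- block: Loose dark steel doming block, a 50 mm cube, origin at the centre of the underside. Leave it alone.
- hammer: Loose small hammer lying on the bench, 200 mm long, its handle to its own -x. Leave it alone.
- bangle: Loose brass bangle lying flat, 68 mm across, 9 mm high, origin at the centre of its underside. Leave it alone.

How it is judged:
By the outcome, as a careful person would: the job done as asked, in the order asked, and still so for the second after the job is handed in, with the robot touching nothing.
It also fails if it takes over 32 s, if anything falls off the work surface, if the arm or the gripper's body presses on something with over 40 N, if the wrist force passes 120 N, or if a joint passes its speed limit or range.

ROBOT

A 6-joint arm with a two-finger parallel gripper is mounted at the origin on the work surface. World frame = base frame: x ahead of the robot, y to its left, z up, the work surface at z = 0. Lengths are in m, angles in rad, forces in N, time in s.
With the tool pointing down it reaches from about 0.375 to 0.9 m from the base axis. Payload 3.1 kg.
Tool frame: the origin (TCP) lies at the centre of the arm's flange, where the gripper is bolted on; the fingertips stand robot.tip_extent ahead of it and the grasp point (between the pads) lies 164 mm ahead of it (robot.tip_extent is the distance from the TCP to the fingertips, in m); z points along the fingers, y is the line along which they close (so a half turn about z gives the same grasp; the last joint's range is limited). The gripper opens to 87 mm and grips with 3 to 60 N. Pads are 19 mm wide; open, the fingers measure 117 mm over their backs; the gripper's body (75 mm by 190 mm) begins 51 mm behind the grasp point.
Start: joints at [0.951, 0.527, 1.433, -0, 1.181, -0.178], TCP at [0.267, 0.565, 0.405] pointing down, gripper open.
Joint ranges: [-3.08, 3.08], [-0.75, 2.2], [0.22, 2.44], [-1.43, 4.57], [0, 2.65], [-2.85, 2.85]. Speed limits (rad/s): [2.79, 2.79, 3.14, 3.14, 3.14, 3.14].

INTERFACE

Orientations are given as a unit quaternion [x, y, z, w].
In Python, from rig import get_obs, camera, hand_in, cut_out, robot gives the robot as it stands.
- The arm moves only by the tool step_arm, never from a script. Its argument "rows" is a list of rows, each a list of 6 numbers: the shift along the world's x, y, z in m, then the turn, a rotation vector about the world's x, y, z in degrees. A call has 1 to 12 rows; each row shifts and turns the commanded pose from where the row before left it; what a row does not reach is not made up. A row lasts 1/8 s, in which the tool goes at most 62.5 mm and 10.7 degrees, less where a joint would pass 70% of its speed; a pose out of reach is approached as far as the arm can. A call is refused whole if a number of a shift passes 0.0625 or a number of a turn 10.7, either way. A call with a gripper value outside its range is refused whole. "jaw" is the finger opening in m, from 0 to 0.087, set as the call begins (left out, the last holds). The fingers move at their own pace and stop on an object; "squeeze" is the grip in N (left out, the last holds). Time passes only in rows, so rows that do not move let the fingers close. It gives the time, the measured TCP pose, the force, the opening and the grip force at its end, in the units of the state.
- get_obs(): the state, without advancing time (a new reading comes with each control period).
- camera(name): name is "side" or "top"; returns a dict with "pixels" (480x640x3 uint8, blue, green, red), "depth" (480x640 float32, m along the optical axis (not along the pixel's ray), 0 where there is no reading), "fov_y" (degrees; the focal length in pixels is half the picture's height over the tangent of half this angle, whatever the lens; pixels are square), "cx", "cy" (the principal point, pixels), "k1" (the pictures are not rectified: a ray, as slopes to the right and down, at radius r is drawn at 1 + k1 r^2 times it, then the intrinsics apply), "extrinsics" (4x4, takes a point from camera to world coordinates). Camera axes: x right, y up, looking along -z (the intrinsics and any distortion apply to the point x, -y, -z); pixel columns grow to the right and rows downward; lengths in m; the calibration is good to about 2 mm. A picture is of the moment at which its call begins.
- hand_in(): hands the job in; it is judged then, once.
Trained networks look in the newest picture that a camera, given by its name, has taken for a name from the list of things; names that differ only in an ending like _2 or _b are one class to them, and where a whole thing is asked for, a point or a joint stands for the part that bears it (a point fixed in the world has none). Each returns a list of dicts, best first, with "confidence" (0 to 1); they miss things now and then, are a little off and sometimes report something else, mostly with a low value. They report only what shows in the picture. A call takes as long as a camera call.
- cut_out(label, camera): "region" (480x640 bool, what is visible of it) and "extent" ([centre column, centre row, width, height] in pixels, round what is visible of it).
The state is a dict: "time": time; "q": joint angles; "joint_velocities": joint speeds; "joint_torque": joint torques, N m; "position": TCP position; "tool_rot": TCP orientation; "ft_force": force on the tool from outside, world axes, zero at the start; "moment": the same for the moment, N m; "grip_width": finger opening in m; "grip_force": force on a finger pad.
Only numpy, scipy, OpenCV 4.12 (cv2) and the standard library are available. Lean on these libraries where they do the work, as an engineer would, in place of code of your own. Each camera call takes 0.05 s, during which the arm holds its last target. There are 200 camera calls.

## Working session

There is one attempt and no reset: what is moved stays moved. The work goes in short steps, Python scripts to look and compute and a tool call to move; the robot and the scene stay as the last step left them, time stands still between calls to the robot, and variables do not carry over. Pictures are saved under pics/ and viewed, at most 10 in all, crops included, and the job is handed in when it is done.

Besides the shell and the picture viewer there is one more tool, called after "Call:" in YAML: its name, and indented under it one key for each argument. step_arm: Moves the arm, as the interface text tells. Its arguments: {"type":"object","properties":{"rows":{"type":"array"},"jaw":{"type":"number"},"squeeze":{"type":"number"}},"required":["rows"]}

```bash
mkdir -p pics; cat > h.py <<'E'
import numpy as np, cv2
from rig import *
def world(c, region):
    d=c["depth"]; v,u=np.nonzero(region&(d>0)); z=d[v,u]
    f=240/np.tan(np.radians(c["fov_y"])/2)
    K=np.array([[f,0,c["cx"]],[0,f,c["cy"]],[0,0,1]])
    p=cv2.undistortPoints(np.stack([u,v],1).astype(np.float64)[:,None],K,np.array([c["k1"],0,0,0.]))[:,0]
    P=np.stack([p[:,0]*z,-p[:,1]*z,-z,np.ones(len(z))])
    return (np.array(c["extrinsics"])@P)[:3].T
E
python3 - <<'E'
from h import *
print(robot.tip_extent, get_obs()["tool_rot"],get_obs()["ft_force"])
for n in("top","side"):
    c=camera(n); cv2.imwrite(f"pics/{n}0.png",c["pixels"])
    for l in("gauge","slide","pad_top","stop_pin","stop_plain","jar","block","hammer","bangle"):
        for r in cut_out(l,n)[:2]:
            w=world(c,r["region"])
            if len(w)==0: print(n,l,"nodepth");continue
            hi=w[w[:,2]>np.percentile(w[:,2],95)-.006]
            print(n,l,round(r["confidence"],2),np.round(r["extent"]),len(w),"med",np.median(w,0).round(3),"topmean",hi.mean(0).round(4),"zmax",w[:,2].max().round(3), "min",np.percentile(w,2,axis=0).round(3),"max",np.percentile(w,98,axis=0).round(3),
              "rect",[np.round(x,3) for x in cv2.minAreaRect(w[:,:2].astype(np.float32)*1000)])
E
```

```text
0.1822 [ 2.19089722e-01  9.75704135e-01 -9.83780325e-04 -4.07234549e-04] [ 0.14877525  0.67542621 -0.3855928 ]
top gauge 0.71 [323. 269. 252. 129.] 10121 med [0.517 0.011 0.012] topmean [0.5311 0.0398 0.0571] zmax 0.096 min [ 0.413 -0.203  0.004] max [0.619 0.229 0.058] rect [array([522.285,  13.315]), array([489.22,  89.33]), np.float64(67.817)]
top gauge 0.31 [416. 304.  21.  38.] 584 med [ 0.445 -0.162  0.058] topmean [ 0.4475 -0.1647  0.095 ] zmax 0.099 min [ 0.417 -0.182  0.023] max [ 0.477 -0.145  0.098] rect [array([ 445.083, -170.94 ]), array([36.437, 63.895]), np.float64(68.089)]
top slide 0.93 [303. 261.  58.  49.] 1762 med [0.532 0.044 0.046] topmean [0.5321 0.0436 0.0569] zmax 0.062 min [0.494 0.    0.011] max [0.57  0.088 0.059] rect [array([535.466,  42.827]), array([89.534, 69.183]), np.float64(68.137)]
top pad_top 0.66 [304. 260.  37.  33.] 811 med [0.534 0.044 0.045] topmean [0.5332 0.044  0.0454] zmax 0.05 min [0.506 0.016 0.042] max [0.56  0.073 0.048] rect [array([533.545,  44.365]), array([55.107, 50.237]), np.float64(67.59)]
top stop_pin 0.68 [420. 307.  24.  32
[... 2861 characters left out ...]
.56 [255. 237.  36.  43.] 1528 med [0.674 0.075 0.04 ] topmean [0.6818 0.0684 0.0505] zmax 0.053 min [0.653 0.038 0.003] max [0.709 0.099 0.052] rect [array([714.461,  49.945]), array([ 60.184, 131.155]), np.float64(60.617)]
side hammer 0.62 [383. 345. 155.  83.] 4136 med [0.415 0.093 0.023] topmean [0.4234 0.0818 0.0243] zmax 0.028 min [ 0.381 -0.036  0.005] max [0.482 0.154 0.027] rect [array([430.044,  45.954]), array([200.569, 111.838]), np.float64(72.494)]
side bangle 0.98 [213. 379.  54.  46.] 895 med [0.504 0.257 0.008] topmean [0.5087 0.2572 0.008 ] zmax 0.012 min [0.477 0.226 0.   ] max [0.541 0.289 0.01 ] rect [array([509.622, 255.948]), array([65.124, 67.239]), np.float64(60.252)]
```

View pictures.

View pics/top0.png

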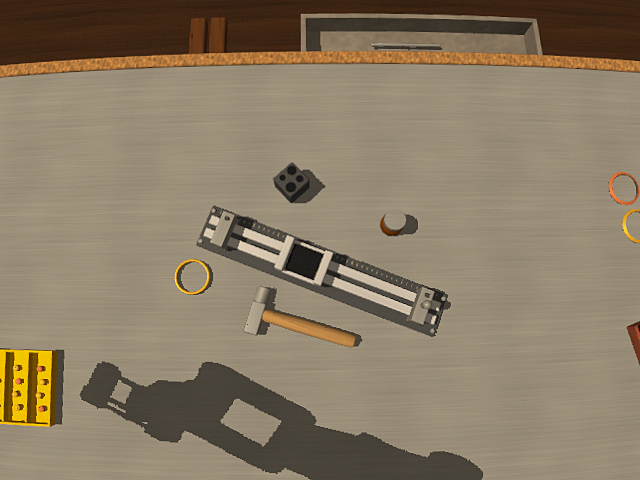

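View pics/side0.png

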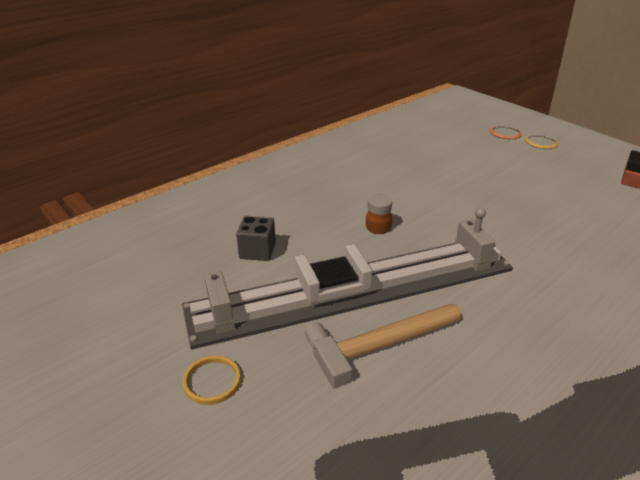

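The top picture shows the slide with its black pad at (303,261), the pin stop at (430,305) and the plain stop at (222,230). The side picture agrees, with the pin ball at (480,212). The goal is the -y end, about 0.168 m away.

Call:
step_arm:
  rows:
    - [0.022,-0.0434,-0.006,0,0,-7.25]
    - [0.022,-0.0434,-0.006,0,0,-7.25]
    - [0.022,-0.0434,-0.006,0,0,-7.25]
    - [0.022,-0.0434,-0.006,0,0,-7.25]
    - [0.022,-0.0434,-0.006,0,0,-7.25]
    - [0.022,-0.0434,-0.006,0,0,-7.25]
    - [0.022,-0.0434,-0.006,0,0,-7.25]
    - [0.022,-0.0434,-0.006,0,0,-7.25]
    - [0.022,-0.0434,-0.006,0,0,-7.25]
    - [0.022,-0.0434,-0.006,0,0,-7.25]
    - [0.022,-0.0434,-0.006,0,0,-7.25]
    - [0.022,-0.0434,-0.006,0,0,-7.25]
  jaw: 0
  squeeze: 10

```text
time: 2.5
position: [0.532, 0.0426, 0.3328]
tool_rot: [0.832, 0.555, 0.0, 0.0]
ft_force: [0.1, 0.8, 0.1]
grip_width: 0.0003
grip_force: 0.0
```

Call:
step_arm:
  rows:
    - [0,0.001,-0.04,0,0,0.4]
    - [0,0.001,-0.04,0,0,0]
    - [0,0,-0.016,0,0,0]
    - [0,0,-0.004,0,0,0]
    - [0,0,-0.002,0,0,0]
    - [0,0,-0.002,0,0,0]
    - [0,0,0,0,0,0]

```text
time: 3.38
position: [0.5314, 0.0463, 0.2295]
tool_rot: [0.829, 0.56, 0.001, 0.0]
ft_force: [-0.0, 0.9, 0.2]
grip_width: 0.0008
grip_force: 0.0
```

```bash
python3 - <<'E'
from h import *
o=get_obs();print(o["time"],o["position"],o["ft_force"])
for n in("top","side"):
    c=camera(n); cv2.imwrite(f"pics/{n}1.png",c["pixels"])
x=cv2.imread("pics/side1.png")[180:360,200:540]; cv2.imwrite("pics/side1c.png",cv2.resize(x,None,fx=2,fy=2))
E
```

```text
3.375 [0.53140055 0.04627517 0.22951187] [-0.01550183  0.9063013   0.1643109 ]
```

View pics/side1c.png

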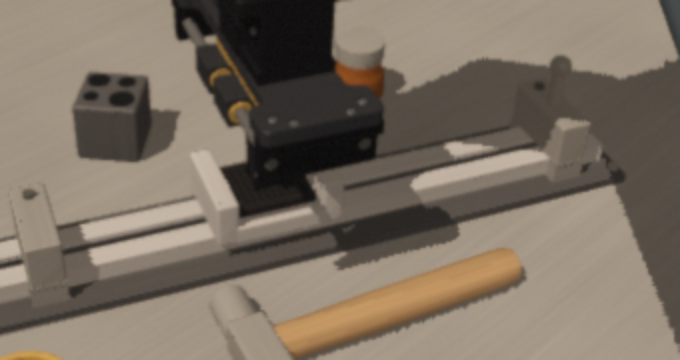

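The crop shows the gripper over the slide, with a wide black part from (250,110) to (380,185) close to the right cheek. I'll measure its height and width before pressing.

```bash
python3 - <<'E'
from h import *
p=np.array([0.532,0.0445]); t=np.radians(67.8); e=np.array([np.cos(t),np.sin(t)]); a=np.array([np.sin(t),-np.cos(t)])
for n in("side","top"):
    c=camera(n); w=world(c,np.ones((480,640),bool))
    s=(w[:,:2]-p)@e; r=(w[:,:2]-p)@a; z=w[:,2]
    for lo in range(40,200,8):
        m=(z>lo/1e3)&(z<=(lo+8)/1e3)&(abs(s)<.1)&(abs(r)<.12)
        if m.sum()>8: print(n,lo,m.sum(),"along",np.percentile(s[m],[1,10,50,90,99]).round(3),"across",np.percentile(r[m],[1,50,99]).round(3))
E
```

```text
side 40 941 along [-0.04  -0.025  0.015  0.072  0.097] across [-0.032 -0.011  0.118]
side 48 491 along [-0.042 -0.033  0.043  0.082  0.097] across [-0.032 -0.003  0.119]
side 56 281 along [-0.042 -0.036  0.037  0.044  0.045] across [-0.03  -0.005  0.031]
side 64 17 along [0.011 0.011 0.011 0.013 0.013] across [-0.007  0.004  0.007]
side 72 19 along [0.011 0.011 0.012 0.013 0.013] across [-0.008  0.005  0.01 ]
side 112 111 along [-0.034 -0.027  0.01   0.032  0.038] across [-0.088 -0.087  0.082]
side 120 472 along [-0.034 -0.025  0.017  0.039  0.039] across [-0.089 -0.087  0.081]
side 128 654 along [-0.035 -0.02   0.029  0.039  0.039] across [-0.089 -0.059  0.081]
side 136 672 along [-0.033  0.001  0.03   0.038  0.039] across [-0.094 -0.014  0.08 ]
side 144 406 along [-0.036 -0.025  0.018  0.038  0.039] across [-0.096 -0.093  0.088]
side 152 1420 along [-0.034 -0.022  0.014  0.034  0.039] across [-0.096 -0.077  0.087]
side 160 1118 along [-0.032 -0.021  0.014  0.029  0.037] across [-0.095 -0.052  0.091]
side 168 349 along [-0.021 -0.014  0.017  0.027  0.027] across [-0.052 -0.049  0.016]
side 176 331 along [-0.02  -0.014  0.014  0.027  0.028] across [-0.052 -0.05   0.014]
side 184 292 along [-0.021 -0.015  0.009  0.023  0.027] across [-0.052 -0.05   0.005]
side 192 254 along [-0.02  -0.016  0.005  0.023  0.024] across [-0.052 -0.05  -0.03 ]
top 40 13 along [0.058 0.059 0.088 0.094 0.097] across [0.109 0.114 0.119]
top 48 101 along [0.06  0.064 0.078 0.092 0.098] across [0.109 0.115 0.12 ]
top 152 15 along [-0.024 -0.021  0.021  0.033  0.035] across [0.077 0.093 0.094]
top 160 41 along [-0.026 -0.022  0.027  0.036  0.038] across [0.071 0.091 0.094]
```

```bash
python3 - <<'E'
import cv2
x=cv2.imread("pics/side1.png")[220:300,290:410]; cv2.imwrite("pics/side1d.png",cv2.resize(x,None,fx=6,fy=6,interpolation=cv2.INTER_CUBIC))
E
```

```text
(no output)
```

View pics/side1d.png

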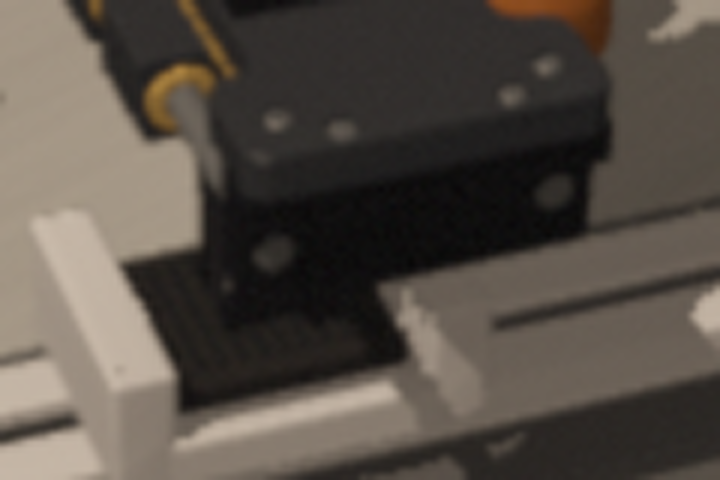

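The close crop shows this wide part is the gripper body. Depth puts its underside about 112 mm up, so it clears everything, and the fingers sit mid-pad. Next I press.

Call:
step_arm:
  rows:
    - [0,0,-0.002,0,0,0]
    - [0,0,-0.002,0,0,0]
    - [0,0,-0.002,0,0,0]
    - [0,0,-0.0015,0,0,0]
    - [0,0,0,0,0,0]
    - [0,0,0,0,0,0]

```text
time: 4.32
position: [0.5313, 0.0462, 0.2222]
tool_rot: [0.829, 0.56, 0.0, 0.0]
ft_force: [-1.8, 0.3, 9.1]
grip_width: 0.0003
grip_force: 4.8
```

Call:
step_arm:
  rows:
    - [0,0,-0.001,0,0,0]
    - [0,0,-0.001,0,0,0]
    - [0,0,-0.001,0,0,0]
    - [0,0,0,0,0,0]
    - [0,0,0,0,0,0]

```text
time: 4.95
position: [0.5312, 0.0464, 0.2213]
tool_rot: [0.829, 0.56, 0.001, 0.001]
ft_force: [-5.3, 0.5, 26.5]
grip_width: 0.0004
grip_force: 12.8
```

Call:
step_arm:
  rows:
    - [-0.0011,-0.0028,0,0,0,0]
    - [-0.0023,-0.0056,0,0,0,0]
    - [-0.0038,-0.0093,0,0,0,0]
    - [-0.0038,-0.0093,0,0,0,0]
    - [-0.0038,-0.0093,0,0,0,0]
    - [-0.0038,-0.0093,0,0,0,0]
    - [-0.0038,-0.0093,0,0,0,0]
    - [-0.0038,-0.0093,0,0,0,0]
    - [-0.0038,-0.0093,0,0,0,0]
    - [-0.0023,-0.0056,0,0,0,0]
    - [-0.0011,-0.0028,0,0,0,0]
    - [0,0,0,0,0,0]

```text
time: 6.45
position: [0.4979, -0.0359, 0.2213]
tool_rot: [0.829, 0.56, 0.001, 0.001]
ft_force: [-3.7, 1.6, 28.4]
grip_width: 0.0006
grip_force: 14.1
```

```bash
cat > m.py <<'E'
from h import *
o=get_obs();print(o["position"].round(4) if hasattr(o["position"],"round") else o["position"],o["ft_force"])
e=np.array([np.cos(np.radians(67.8)),np.sin(np.radians(67.8))])
pin=np.array([.4466,-.163])
for n in("side","top"):
    c=camera(n); cv2.imwrite(f"pics/{n}_{o['time']:.2f}.png",c["pixels"])
    w=world(c,np.ones((480,640),bool)); s=(w[:,:2]-pin)@e; r=(w[:,:2]-pin)@np.array([e[1],-e[0]])
    m=(abs(w[:,2]-.056)<.003)&(abs(r)<.03)&(s>-.03)&(s<.3)
    h,b=np.histogram(s[m],np.arange(-.03,.3,.003)); print(n,[(round(b[i]*1000),int(h[i])) for i in range(len(h)) if h[i]>2])
E
python3 m.py
```

```text
[ 0.4979 -0.0359  0.2213] [-3.66753659  1.5732162  28.40820792]
side [(-15, 11), (-12, 36), (-9, 35), (-6, 33), (-3, 38), (0, 48), (3, 49), (6, 69), (9, 53), (90, 3), (93, 4), (96, 6), (99, 5), (102, 4), (105, 4), (135, 8), (138, 6), (141, 7), (144, 13), (147, 18), (165, 17), (168, 52), (171, 62), (174, 60), (177, 67), (180, 59)]
top []
```

The slide follows without slipping, with about 80 mm left.

Call:
step_arm:
  rows:
    - [-0.0011,-0.0028,0,0,0,0]
    - [-0.0023,-0.0056,0,0,0,0]
    - [-0.0038,-0.0093,0,0,0,0]
    - [-0.0038,-0.0093,0,0,0,0]
    - [-0.0038,-0.0093,0,0,0,0]
    - [-0.0038,-0.0093,0,0,0,0]
    - [-0.0038,-0.0093,0,0,0,0]
    - [-0.0023,-0.0056,0,0,0,0]
    - [-0.0015,-0.0037,0,0,0,0]
    - [-0.0008,-0.0019,0,0,0,0]
    - [0,0,0,0,0,0]

```text
time: 7.92
position: [0.471, -0.1021, 0.2213]
tool_rot: [0.829, 0.56, 0.001, 0.002]
ft_force: [-3.7, 0.6, 29.8]
grip_width: 0.0007
grip_force: 14.8
```

Call:
step_arm:
  rows:
    - [-0.0004,-0.0009,0,0,0,0]
    - [-0.0004,-0.0009,0,0,0,0]
    - [-0.0004,-0.0009,0,0,0,0]
    - [0,0,0,0,0,0]

```text
time: 8.43
position: [0.47, -0.1046, 0.2213]
tool_rot: [0.829, 0.56, 0.001, 0.002]
ft_force: [-3.6, 1.8, 30.0]
grip_width: 0.0001
grip_force: 14.8
```

```bash
python3 m.py
```

```text
[ 0.47   -0.1046  0.2213] [-3.601173    1.81862841 30.03816497]
side [(-15, 3), (-12, 6), (-9, 4), (-6, 5), (-3, 6), (0, 3), (3, 7), (6, 5), (9, 4), (18, 4), (21, 5), (24, 4), (27, 6), (30, 5), (51, 3), (54, 5), (57, 9), (60, 6), (63, 6), (66, 6), (69, 12), (72, 25), (90, 5), (93, 45), (96, 56), (99, 54), (102, 54), (105, 79), (108, 4)]
top []
```

Call:
step_arm:
  rows:
    - [-0.0004,-0.0009,0,0,0,0]
    - [-0.0004,-0.0009,0,0,0,0]
    - [-0.0004,-0.0009,0,0,0,0]
    - [-0.0004,-0.0009,0,0,0,0]
    - [-0.0004,-0.0009,0,0,0,0]
    - [0,0,0,0,0,0]

```text
time: 9.28
position: [0.468, -0.1092, 0.2213]
tool_rot: [0.829, 0.56, 0.001, 0.002]
ft_force: [-3.4, 1.4, 29.4]
grip_width: 0.0009
grip_force: 14.7
```

Call:
step_arm:
  rows:
    - [-0.0004,-0.0009,0,0,0,0]
    - [-0.0004,-0.0009,0,0,0,0]
    - [0,0,0,0,0,0]

```text
time: 9.65
position: [0.4673, -0.111, 0.2213]
tool_rot: [0.829, 0.56, 0.001, 0.002]
ft_force: [-3.0, 1.9, 28.7]
grip_width: 0.0005
grip_force: 14.7
```

Call:
step_arm:
  rows:
    - [-0.0004,-0.0009,0,0,0,0]
    - [-0.0004,-0.0009,0,0,0,0]
    - [0,0,0,0,0,0]

```text
time: 10.02
position: [0.4669, -0.1117, 0.2213]
tool_rot: [0.829, 0.559, 0.002, 0.001]
ft_force: [0.2, 8.8, 29.2]
grip_width: 0.0005
grip_force: 14.6
```

Call:
step_arm:
  rows:
    - [-0.0004,-0.0009,0,0,0,0]
    - [-0.0004,-0.0009,0,0,0,0]
    - [0,0,0,0,0,0]

```text
time: 10.4
position: [0.4665, -0.1124, 0.2213]
tool_rot: [0.83, 0.558, 0.003, 0.001]
ft_force: [4.7, 15.9, 29.2]
grip_width: 0.0007
grip_force: 14.5
```

```bash
python3 m.py
```

```text
[ 0.4665 -0.1124  0.2213] [ 4.66010386 15.93070208 29.15884937]
side [(-12, 7), (-9, 4), (-6, 4), (-3, 4), (0, 3), (3, 6), (9, 5), (12, 7), (15, 5), (21, 7), (42, 5), (45, 5), (48, 5), (51, 4), (54, 6), (57, 6), (60, 7), (63, 28), (84, 22), (87, 51), (90, 60), (93, 48), (96, 62), (99, 50)]
top []
```

The force along the rail rose to about 16 N and the slide centre sits 57 mm from the stop, so it is in contact. I'll ease the side load slightly, still pushing toward the stop, then lift straight up.

Call:
step_arm:
  rows:
    - [0.0004,0.0009,0,0,0,0]
    - [0.0002,0.0005,0,0,0,0]
    - [0,0,0,0,0,0]

```text
time: 10.88
position: [0.4668, -0.1118, 0.2213]
tool_rot: [0.829, 0.559, 0.002, 0.001]
ft_force: [2.6, 9.6, 28.5]
grip_width: 0.0004
grip_force: 14.6
```

Call:
step_arm:
  rows:
    - [0,0,0.001,0,0,0]
    - [0,0,0.002,0,0,0]
    - [0,0,0.003,0,0,0]
    - [0,0,0.004,0,0,0]
    - [0,0,0.006,0,0,0]
    - [0,0,0.01,0,0,0]
    - [0,0,0.025,0,0,0]
    - [0,0,0.04,0,0,0]
    - [0,0,0.04,0,0,0]
    - [0,0,0.03,0,0,0]
    - [0,0,0,0,0,0]

```text
time: 12.25
position: [0.4661, -0.1133, 0.3817]
tool_rot: [0.829, 0.56, 0.001, 0.003]
ft_force: [0.3, -0.1, -0.2]
grip_width: 0.001
grip_force: 0.0
```

```bash
python3 m.py; python3 - <<'E'
from h import *
c=camera("side"); x=c["pixels"][170:350,300:560]; cv2.imwrite("pics/end.png",cv2.resize(x,None,fx=3,fy=3))
for l in("slide","pad_top","stop_pin"):
    r=cut_out(l,"side")
    if r: print(l,r[0]["confidence"],np.median(world(c,r[0]["region"]),0).round(4))
E
```

```text
[ 0.4661 -0.1133  0.3817] [ 0.30438721 -0.09560271 -0.24020796]
side [(-15, 13), (-12, 32), (-9, 36), (-6, 31), (-3, 38), (0, 50), (3, 44), (6, 63), (9, 51), (12, 49), (15, 44), (18, 56), (21, 71), (24, 31), (84, 23), (87, 46), (90, 63), (93, 52), (96, 60), (99, 50)]
top [(84, 20), (87, 48), (90, 48), (93, 54), (96, 50), (99, 40)]
slide 0.94 [ 0.4588 -0.1062  0.0447]
pad_top 0.66 [ 0.4634 -0.1131  0.0445]
stop_pin 0.59 [ 0.4294 -0.1596  0.0566]
```

View pics/end.png

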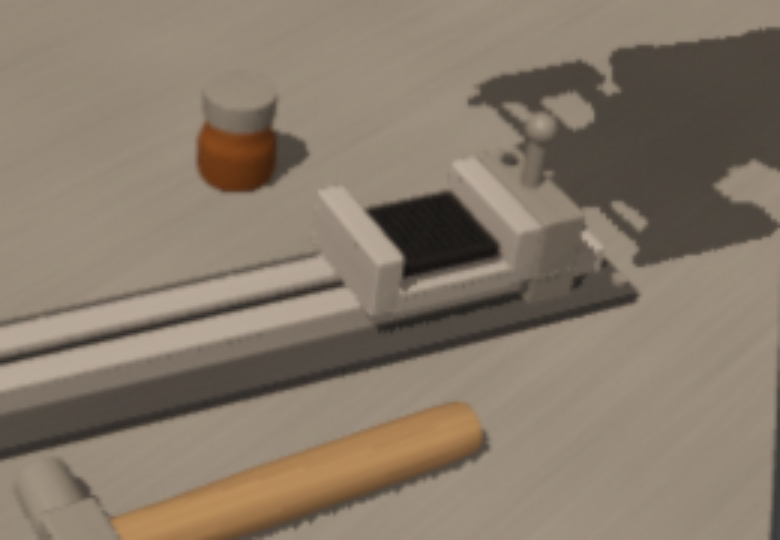

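The picture shows the slide's right cheek flush against the pin block near (530,225), the pad up (about 44 mm) and the robot clear.

```bash
python3 -c "from rig import *; print(hand_in())"
```

```text
the job is handed in; nothing more can be done
None
```

The slide now rests against the stop block with the upright pin; the pad is back up, the robot was clear of everything and the job is handed in (finished at about 12 s).

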